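# File a hard drive in the drive locker and shut it

### The job

Pull the hard drive with the orange stickers straight up out of the slotted rack, stand it on its long edge in the open drawer of the grey drive locker and let go of it, then push the drawer fully shut. Set the drive down rather than dropping it, do not slam the drawer, and leave the other drive standing in the rack.

Things in the scene. Friction and masses are not known exactly. Their poses are not given: they have to be found in the camera images.
- drive_orange: The hard drive to file: silver, 150 mm long (its x), 28 mm thick (its y), 102 mm tall (its z, up), standing on its long edge in either slot of the rack, orange stickers on top edge and faces. Solid, about 0.45 kg, ends and faces alike for handling. Origin: centre of its underside; top edge 102 mm above. Grip across the thickness at the middle of the top edge.
- drive_plain: The other hard drive: same size, axes and origin, no orange, standing in the other slot of the rack. It stays there.
- rack: Fixed rack, black with bright metal end plates, 190 (x) x 124 (y) x 75 mm, two slots along its x at y = +35 and -35 mm. Drives stand on its 8 mm base, guided only at their ends by channels (beyond 59 mm from the middle in x) up to 75 mm high, 2.5 mm play each side; the middle is open for fingers. Drives stick out 35 mm above the channels. Origin: centre of underside.
- locker: Fixed grey steel drive locker, 120 (x, deep) x 196 (y) x 134 mm tall, a drawer with blue front on its -x side, roughly facing the robot. Origin: centre of underside; x points from drawer side to back. The drawer opening ends 128 mm above the table: a drive standing on the drawer floor passes with 10 mm to spare.
- drawer (a joint): How far the drawer is pulled out, m: 0 fully shut, 0.10 fully out. It slides along the locker's x (shutting moves it to +x) with about 2 N of friction plus light damping and stays where it is left; no spring, no latch.
- bay (a point): Middle of the drawer's floor (upper side, 16 mm above the table), where the drive belongs; moves with the drawer, axes those of the locker. The bay is 44 mm in x by 168 mm in y: the drive's length lies along this y. Side and rear walls rise 41 mm above the floor, so does about (45 mm) the finger notch in the middle of the front. Open above when the drawer is out.
- front (a point): Middle of the drawer front's outer face, 82 mm above the table, 32 mm in -x of the bay; moves with the drawer. It lies in the notch: the blue front is 192 mm wide; within 35 mm of its middle it is 61 mm tall, either side of that a flat wing rises to 128 mm: push a wing to +x to shut. A bar pull stands out 14 mm, 27 mm above the table. Shut, this point is 70 mm in -x of the locker's origin.

How it is judged:
On the way, in this order (a step that is already met when the one before it is completed fails the run):
1. the orange drive is lifted clear of the rack (z of drive_orange in the frame of rack above 0.078 m), for 0.1 s.
2. the orange drive stands in the open drawer, let go (x of drive_orange in the frame of bay between -0.018 and 0.018 m and y of drive_orange in the frame of bay between -0.015 and 0.015 m and z of drive_orange in the frame of bay below 0.007 m and angle between drive_orange's own z axis and vertical below 0.4 rad and value of joint drawer above 0.04 m and contact force between the fingers and drive_orange below 0.2 N), for 0.2 s.
At the end, for the whole second after the job is handed in: Drawer shut to within 5 mm; orange drive released, at rest on the drawer floor on its long edge (within 18 mm in x and 15 mm in y of the bay's middle, 7 mm of the floor, 0.4 rad of upright, lengthways within 0.3 rad); plain drive upright (0.15 rad) in its slot, within 15 mm of its start (value of joint drawer below 0.005 m and x of drive_orange in the frame of bay between -0.018 and 0.018 m and y of drive_orange in the frame of bay between -0.015 and 0.015 m and z of drive_orange in the frame of bay below 0.007 m and angle between drive_orange's own z axis and vertical below 0.4 rad and angle between the x axis of drive_orange and the y axis of bay, either way round below 0.3 rad and linear speed of drive_orange below 0.02 m/s and distance of drive_plain from where it was at the start of the episode below 0.015 m and angle between drive_plain's own z axis and vertical below 0.15 rad); the robot touches nothing.
It fails at once if the orange drive is dropped (faster than 0.5 m/s with no finger on it) or the drawer slammed (faster than 0.5 m/s) ((linear speed of drive_orange above 0.5 m/s and contact force between the fingers and drive_orange below 0.1 N) or velocity of joint drawer below -0.5 m/s).
It fails at once if the plain drive is pulled out of the rack (distance of drive_plain from where it was at the start of the episode above 0.04 m).
It also fails if it takes over 56 s, if anything falls off the work surface, if the arm or the gripper's body presses on something with over 40 N, if the wrist force passes 120 N, or if a joint passes its speed limit or range.

### The arm

A 6-joint arm with a two-finger parallel gripper is mounted at the origin on the work surface; the furniture and walls round the work are solid. World frame = base frame: x ahead of the robot, y to its left, z up, the work surface at z = 0. Lengths are in m, angles in rad, forces in N, time in s.
With the tool pointing down it reaches from about 0.3 to 0.875 m from the base axis. Payload 6.4 kg.
Tool frame: the origin (TCP) lies at the very end of the fingers, on their centre line; the grasp point (between the pads) lies 19 mm behind it; z points along the fingers, y is the line along which they close (so a half turn about z gives the same grasp; the last joint's range is limited). The gripper opens to 85 mm and grips with 20 to 120 N. Pads are 22 mm wide; open, the fingers measure 114 mm over their backs; the gripper's body (76 mm by 85 mm) begins 54 mm behind the grasp point. The pads swing forward as they close: fully open they stand 13 mm farther back than shut.
Start: joints at [-1.52, 0.181, 1.607, -0, 1.354, -0.206], TCP at [0.146, -0.556, 0.231] pointing down, gripper open.
Joint ranges: [-2.99, 2.99], [-0.89, 2.07], [0.3, 2.58], [-1.14, 4.28], [0, 2.63], [-3.12, 3.12]. Speed limits (rad/s): [2.57, 2.57, 3.01, 3.14, 3.14, 3.14].

### API

Orientations are given as a unit quaternion [w, x, y, z].
In Python, from bench import ctrl gives the robot as it stands.
- The arm moves only by the tool jog_arm, never from a script. Its argument "series" is a list that holds one entry, the list of rows, each a list of 7 numbers: the shift along the tool's x, y, z in mm, then the turn, a rotation vector about the tool's x, y, z in rad, then the finger opening in mm, from 0 to 85.4. In form: [[[tx, ty, tz, rx, ry, rz, gripper], ...]]. A call has exactly 10 rows; each row shifts and turns the commanded pose from where the row before left it, along the tool's axes as they then stand; what a row does not reach is not made up. A row lasts 1/10 s, in which the tool goes at most 50 mm and 8.59 degrees, less where a joint would pass 70% of its speed; a pose out of reach is approached as far as the arm can. A call with a gripper value outside its range is refused whole. The fingers move at their own pace and stop on an object; the grip force is fixed at half the most. Time passes only in rows, so rows that do not move let the fingers close, or fill a call up. It gives the time, the measured TCP pose, the force, the opening and the grip force at its end, in the units of the state.
- ctrl.get_obs(): the state, without advancing time (a new reading comes with each control period).
- ctrl.camera(name): name is "scene" or "top" or "wrist"; returns a dict with "frame" (400x640x3 uint8, blue, green, red), "z_map" (400x640 float32, m along the optical axis (not along the pixel's ray), 0 where there is no reading), "fx", "fy", "cx", "cy" (pixels), "k1" (the pictures are not rectified: a ray, as slopes to the right and down, at radius r is drawn at 1 + k1 r^2 times it, then the intrinsics apply), "xyz" and "rotation" of the camera in the world. Camera axes: x right, y down, z forward; pixel columns grow to the right and rows downward; lengths in m; the calibration is good to about 2 mm. A picture is of the moment at which its call begins.
- ctrl.hand_in(): hands the job in; it is judged then, once.
The state is a dict: "time_s": time; "q": joint angles; "dq": joint speeds; "joint_efforts": joint torques, N m; "eef_pos": TCP position; "eef_rot": TCP orientation; "wrist_force": force on the tool from outside, world axes, zero at the start; "torque": the same for the moment, N m; "opening": opening from 0.0 (shut) to 1.0 (fully open); "grasp_force": force on a finger pad.
Only numpy, scipy, OpenCV 4.12 (cv2) and the standard library are available. Lean on these libraries where they do the work, as an engineer would, in place of code of your own. Each camera call takes 0.05 s, during which the arm holds its last target. There are 200 camera calls.

## Working session

There is one attempt and no reset: what is moved stays moved. The work goes in short steps, Python scripts to look and compute and a tool call to move; the robot and the scene stay as the last step left them, time stands still between calls to the robot, and variables do not carry over. Pictures are saved under pics/ and viewed, at most 10 in all, crops included, and the job is handed in when it is done.

Besides the shell and the picture viewer there is one more tool, called after "Request:" as name(argument=value, ...), one argument or row to a line, values as JSON. jog_arm: Moves the arm, as the interface text tells. Its arguments: {"type":"object","properties":{"series":{"type":"array"}},"required":["series"]}

```bash
mkdir -p pics
cat > h.py <<'E'
import numpy as np, cv2
from bench import ctrl
from scipy.spatial.transform import Rotation as R
def cam(n):
    c=ctrl.camera(n); c['R']=np.array(c['rotation']); c['t']=np.array(c['xyz'])
    if c['R'].shape!=(3,3): c['R']=R.from_quat(np.roll(c['R'],-1)).as_matrix()
    return c
def slopes(c,uv):
    K=np.array([[c['fx'],0,c['cx']],[0,c['fy'],c['cy']],[0,0,1.]])
    return cv2.undistortPoints(np.float64(uv).reshape(-1,1,2),K,np.array([c['k1'],0,0,0.])).reshape(-1,2)
def plane(c,uv,z):
    s=slopes(c,uv); d=np.c_[s,np.ones(len(s))]@c['R'].T
    return c['t']+d*((z-c['t'][2])/d[:,2])[:,None]
def cloud(c):
    v,u=np.mgrid[0:400,0:640]; s=slopes(c,np.c_[u.ravel(),v.ravel()])
    z=c['z_map'].ravel()[:,None]
    return ((np.c_[s,np.ones(len(s))]*z)@c['R'].T+c['t']).reshape(400,640,3)
def tool():
    o=ctrl.get_obs(); return np.array(o['eef_pos']),R.from_quat(np.roll(o['eef_rot'],-1)),o
E
python3 - <<'E'
from h import *
for n in ('top','scene'):
    c=cam(n); print(n,c['t'],c['R'].round(3).tolist(),c['k1']); cv2.imwrite(f'pics/{n}0.png',c['frame'])
    np.savez(f'{n}0.npz',f=c['frame'],p=cloud(c))
p,r,o=tool(); print(p,r.as_matrix().round(3),o['time_s'],o['q'])
E
```

```text
top [ 0.38211331 -0.12629185  0.90722528] [[-0.026, -0.993, 0.118], [-0.999, 0.029, 0.018], [-0.022, -0.117, -0.993]] 0.00907738612878664
scene [0.81210894 0.16803116 0.83178334] [[-0.67, 0.638, -0.381], [0.742, 0.583, -0.33], [0.011, -0.504, -0.864]] -0.023293419383585055
[ 0.14602076 -0.555621    0.23045202] [[ 0.967  0.254 -0.   ]
 [ 0.254 -0.967  0.002]
 [ 0.    -0.002 -1.   ]] 0.1 [-1.52030134e+00  1.81491841e-01  1.60792482e+00 -3.05368338e-05
  1.35380978e+00 -2.06276436e-01]
```

View pics/top0.png

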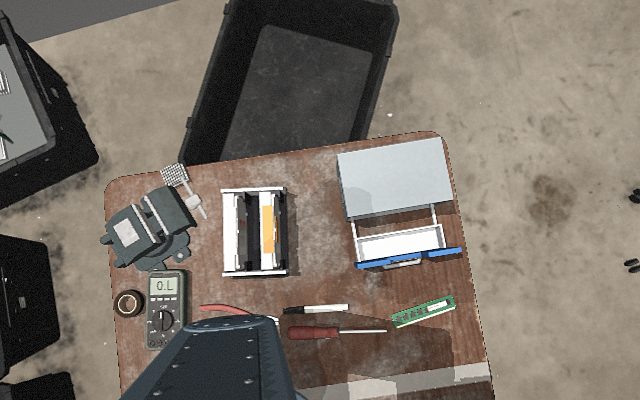

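View pics/scene0.png

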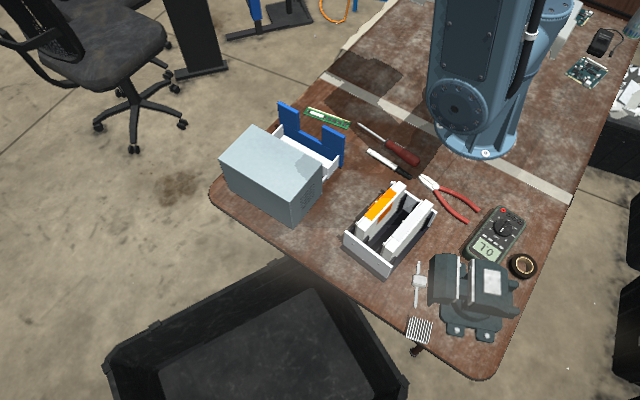

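The top view shows the rack at about (255,232), with the orange drive in its right slot (268,230) and the plain drive at (238,232). The locker top is at (395,178), with the open drawer's blue front at (408,257). The scene view agrees: orange drive at (382,205), locker at (270,170).

Run:
```python
from h import *
for n in ('top','scene'):
    d=np.load(n+'0.npz'); f,p=d['f'],d['p']; hsv=cv2.cvtColor(f,cv2.COLOR_BGR2HSV)
    m=cv2.inRange(hsv,(8,130,120),(25,255,255))>0
    x=p[...,0];y=p[...,1];z=p[...,2]
    def rect(mask,name):
        P=p[mask][:,:2].astype(np.float32); r=cv2.minAreaRect(P); print(n,name,len(P),np.round(r[0],4),np.round(r[1],4),round(r[2],2),'z',np.percentile(p[mask][:,2],[5,50,95]).round(4)); print(cv2.boxPoints(r).round(4).tolist())
    area=(x>.25)&(x<.8)
    rect(m&area&(z>.1)&(z<.12),'orange top')
    white=(hsv[...,1]<60)&(hsv[...,2]>120)
    # tops of drives
    rk=area&(abs(y+.03)<.12)&(z>.1)&(z<.12)&(abs(x-.5)<.15)
    nb,l,s,c=cv2.connectedComponentsWithStats(cv2.morphologyEx(rk.astype(np.uint8),cv2.MORPH_OPEN,np.ones((3,3))))
    for i in range(1,nb):
        if s[i,4]>100: rect(l==i,f'drive? {c[i].round()}')
    rect(cv2.erode((area&(z>.125)&(z<.145)&(hsv[...,0]>0)&~((hsv[...,1]>120))).astype(np.uint8),np.ones((3,3)))>0,'locker top')
    b=cv2.inRange(hsv,(100,130,60),(125,255,255))>0
    rect(b&area&(z>.115)&(z<.14)&(y<-.15),'blue top')
```

```text
top orange top 98 [ 0.4238 -0.0165] [0.0245 0.087 ] 89.98 z [0.1023 0.1096 0.1122]
[[0.38029998540878296, -0.028699999675154686], [0.4672999978065491, -0.028699999675154686], [0.4672999978065491, -0.00430000014603138], [0.38029998540878296, -0.00419999985024333]]
top drive? [231. 232.] 1109 [0.4223 0.0564] [0.1443 0.0289] 0.84 z [0.1045 0.1096 0.1122]
[[0.3499999940395355, 0.0697999969124794], [0.35040000081062317, 0.040800001472234726], [0.49470001459121704, 0.0430000014603138], [0.4941999912261963, 0.07190000265836716]]
top drive? [268. 230.] 1095 [ 0.4224 -0.014 ] [0.1444 0.0292] 1.11 z [0.1041 0.1096 0.1122]
[[0.3499999940395355, -0.0007999999797903001], [0.350600004196167, -0.029999999329447746], [0.4948999881744385, -0.0272000003606081], [0.4943000078201294, 0.0020000000949949026]]
top locker top 6505 [ 0.4836 -0.0388] [0.116  0.6224] 7.89 z [0.1307 0.1336 0.1358]
[[0.38350000977516174, 0.2614000141620636], [0.46889999508857727, -0.35499998927116394], [0.5838000178337097, -0.3391000032424927], [0.4984000027179718, 0.2773999869823456]]
top blue top 374 [ 0.3637 -0.2725] [0.0096 
[... 836 characters left out ...]
1 0.1123]
[[0.35019999742507935, 0.06930000334978104], [0.350600004196167, 0.0414000004529953], [0.4970000088214874, 0.043699998408555984], [0.4966000020503998, 0.07159999758005142]]
scene locker top 4063 [ 0.4861 -0.0383] [0.1171 0.6215] 8.05 z [0.1285 0.1342 0.1362]
[[0.3846000134944916, 0.2612000107765198], [0.4715999960899353, -0.35420000553131104], [0.5874999761581421, -0.337799996137619], [0.5005000233650208, 0.2775999903678894]]
scene blue top 304 [ 0.3651 -0.2715] [0.0123 0.1883] 8.13 z [0.1164 0.1264 0.1296]
[[0.3456999957561493, -0.17910000681877136], [0.37229999899864197, -0.36550000309944153], [0.38449999690055847, -0.3637999892234802], [0.3578000068664551, -0.17739999294281006]]
```

```bash
cat >> h.py <<'E'
def plan(xyz,head):
    """rotation about tool z, then shift in tool axes (mm) after it, to tool-down pose at xyz with heading of tool x"""
    p,r,o=tool(); h=np.radians(head)
    G=np.array([[np.cos(h),np.sin(h),0],[np.sin(h),-np.cos(h),0],[0,0,-1.]])
    rv=(r.inv()*R.from_matrix(G)).as_rotvec()
    print('t',o['time_s'],'pos',p.round(4),'F',np.round(o['wrist_force'],1),'open',round(o['opening']*85.4,1),'grip',round(o['grasp_force'],1),'q',np.round(o['q'],2))
    print('rot',rv.round(4),'shift after rot',(G.T@(np.array(xyz)-p)*1e3).round(1))
E
python3 - <<'E'
from h import *
a=np.radians(8); ux=np.array([np.cos(a),np.sin(a)]); uy=np.array([-np.sin(a),np.cos(a)])
for n in ('top','scene'):
    d=np.load(n+'0.npz'); f,p=d['f'],d['p']; hsv=cv2.cvtColor(f,cv2.COLOR_BGR2HSV)
    x,y,z=p[...,0],p[...,1],p[...,2]
    ar=(x>.25)&(x<.7)&(y<-.12)&(y>-.5)
    m=ar&(abs(z-.134)<.005)&(hsv[...,1]<90)
    r=cv2.minAreaRect(p[m&(x>.43)][:,:2].astype(np.float32)); C=np.array(r[0]); print(n,'locker',C.round(4),np.round(r[1],4),r[2])
    b=(cv2.inRange(hsv,(100,130,60),(125,255,255))>0)&ar&(z>.118)&(z<.135)
    q=(p[b][:,:2]-C)@np.c_[ux,uy]; print('front x rel',np.percentile(q[:,0],[2,50,98]).round(4),'y',q[:,1].min().round(4),q[:,1].max().round(4))
    w=(hsv[...,1]<60)&(hsv[...,2]>130)&ar&(abs(z-.057)<.006)
    q=(p[w][:,:2]-C)@np.c_[ux,uy]
    print('walls',len(q),q.min(0).round(4),q.max(0).round(4))
    w=(hsv[...,1]<60)&ar&(abs(z-.016)<.006)
    q=(p[w][:,:2]-C)@np.c_[ux,uy]; q=q[(q[:,0]>-.19)&(q[:,0]<-.07)&(abs(q[:,1])<.084)]
    if len(q): print('floor',len(q),np.percentile(q,[2,98],0).round(4).tolist())
plan([.4235,-.014,.215],0.9)
E
```

```text
top locker [ 0.5135 -0.2524] [0.1205 0.1964] 7.897505283355713
front x rel [-0.1556 -0.1509 -0.1464] y -0.0943 0.0962
walls 284 [-0.1575 -0.0883] [0.0207 0.0983]
floor 1718 [[-0.1457, -0.0814], [-0.1028, 0.0777]]
scene locker [ 0.5147 -0.2523] [0.1221 0.1963] 7.6788010597229
front x rel [-0.1558 -0.1484 -0.1455] y -0.0924 0.096
walls 91 [-0.1481 -0.0877] [-0.0972  0.0879]
floor 354 [[-0.1477, -0.0813], [-0.1277, 0.0668]]
t 0.1 pos [ 0.146  -0.5556  0.2305] F [-0.7 -0.1 -0.1] open 85.3 grip 0.0 q [-1.52  0.18  1.61 -0.    1.35 -0.21]
rot [-1.600e-03 -1.000e-04  2.411e-01] shift after rot [ 286.  -537.2   15.5]
```

Request:
jog_arm(
  series=[
    [[0, 0, 0, 0, 0, 0.12, 55], [0, 0, 0, 0, 0, 0.121, 55], [22, -41, 2, 0, 0, 0, 55], [22, -41, 2, 0, 0, 0, 55], [22, -41, 2, 0, 0, 0, 55], [22, -41, 2, 0, 0, 0, 55], [22, -41, 2, 0, 0, 0, 55], [22, -41, 2, 0, 0, 0, 55], [22, -41, 2, 0, 0, 0, 55], [22, -41, 1, 0, 0, 0, 55]],
  ],
)

```text
time_s: 1.1
eef_pos: [0.3171, -0.2235, 0.216]
eef_rot: [-0.0, 1.0, 0.008, 0.0]
wrist_force: [1.9, 0.5, -0.6]
opening: 0.646
grasp_force: 0.0
```

Request:
jog_arm(
  series=[
    [[22, -41, 0, 0, 0, 0, 55], [22, -41, 0, 0, 0, 0, 55], [22, -41, 0, 0, 0, 0, 55], [22, -41, 0, 0, 0, 0, 55], [22, -45, 0, 0, 0, 0, 55], [0, 0, 0, 0, 0, 0, 55], [0, 0, 0, 0, 0, 0, 55], [0, 0, 0, 0, 0, 0, 55], [0, 0, 0, 0, 0, 0, 55], [0, 0, 0, 0, 0, 0, 55]],
  ],
)

```text
time_s: 2.1
eef_pos: [0.4233, -0.0162, 0.2163]
eef_rot: [0.0, 1.0, 0.006, -0.0]
wrist_force: [0.8, 0.2, -0.5]
opening: 0.642
grasp_force: 0.0
```

Run:
```python
from h import *
plan([.4235,-.014,.077],0.9)
c=cam('wrist'); cv2.imwrite('pics/w1.png',c['frame']); p=cloud(c); x,y,z=np.moveaxis(p,2,0)
for nm,y0 in (('orange',-.014),('plain',.056)):
    m=(abs(z-.11)<.006)&(abs(y-y0)<.025)&(x>.33)&(x<.52)&(c['z_map']>.03)
    if m.sum()>50: print(nm,m.sum(),np.percentile(p[m],[1,50,99],0).round(4).tolist(),cv2.minAreaRect(p[m][:,:2].astype(np.float32)))
```

```text
t 2.1 pos [ 0.4233 -0.0162  0.2163] F [ 0.8  0.2 -0.5] open 54.8 grip 0.0 q [-0.32 -0.16  1.98 -0.    1.32  1.24]
rot [ 0.0001  0.     -0.0029] shift after rot [  0.3  -2.2 139.3]
orange 4911 [[0.3515, -0.0287, 0.1044], [0.4306, -0.0135, 0.1094], [0.4938, -0.0007, 0.1112]] ((0.4222983121871948, -0.014724336564540863), (0.14634162187576294, 0.028990281745791435), 1.4111204147338867)
plain 4252 [[0.3726, 0.0433, 0.1042], [0.4386, 0.0562, 0.1093], [0.4922, 0.069, 0.1112]] ((0.42857396602630615, 0.055269353091716766), (0.13034650683403015, 0.028863143175840378), 1.078708291053772)
```

View pics/w1.png

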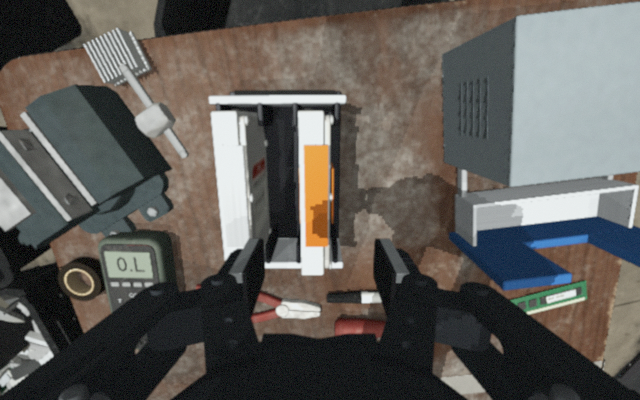

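The wrist view shows the orange drive's top edge at about (315,190) and the plain one at (230,190), with the open fingers straddling the orange one. Measured centre: (0.423, -0.0143).

Request:
jog_arm(
  series=[
    [[0, -2, 20, 0, 0, 0, 55], [0, 0, 25, 0, 0, 0, 55], [0, 0, 25, 0, 0, 0, 55], [0, 0, 20, 0, 0, 0, 52], [0, 0, 15, 0, 0, 0, 52], [0, 0, 12, 0, 0, 0, 52], [0, 0, 12, 0, 0, 0, 52], [0, 0, 10, 0, 0, 0, 52], [0, 0, 0, 0, 0, 0, 52], [0, 0, 0, 0, 0, 0, 52]],
  ],
)

```text
time_s: 3.15
eef_pos: [0.4236, -0.0129, 0.0774]
eef_rot: [-0.0, 1.0, 0.008, 0.0]
wrist_force: [0.3, 0.3, 0.2]
opening: 0.612
grasp_force: 0.0
```

Request:
jog_arm(
  series=[
    [[0, 0, 0, 0, 0, 0, 40], [0, 0, 0, 0, 0, 0, 34], [0, 0, 0, 0, 0, 0, 30], [0, 0, 0, 0, 0, 0, 26], [0, 0, 0, 0, 0, 0, 20], [0, 0, 0, 0, 0, 0, 10], [0, 0, 0, 0, 0, 0, 5], [0, 0, 0, 0, 0, 0, 5], [0, 0, 0, 0, 0, 0, 5], [0, 0, 0, 0, 0, 0, 5]],
  ],
)

```text
time_s: 4.15
eef_pos: [0.4239, -0.0131, 0.0779]
eef_rot: [0.0, 1.0, 0.008, 0.0]
wrist_force: [-1.3, -1.6, 5.4]
opening: 0.321
grasp_force: 59.0
```

Request:
jog_arm(
  series=[
    [[0, 0, -5, 0, 0, 0, 5], [0, 0, -10, 0, 0, 0, 5], [0, 0, -15, 0, 0, 0, 5], [0, 0, -15, 0, 0, 0, 5], [0, 0, -20, 0, 0, 0, 5], [0, 0, -20, 0, 0, 0, 5], [0, 0, -25, 0, 0, 0, 5], [0, 0, -25, 0, 0, 0, 5], [0, 0, -15, 0, 0, 0, 5], [0, 0, -5, 0, 0, 0, 5]],
  ],
)

```text
time_s: 5.15
eef_pos: [0.4241, -0.0128, 0.2343]
eef_rot: [0.0, 1.0, 0.008, 0.001]
wrist_force: [0.2, 0.5, -5.1]
opening: 0.32
grasp_force: 59.6
```

Run:
```python
from h import *
plan([.3912,-.2696,.240],97.9)
```

```text
t 5.15 pos [ 0.4241 -0.0128  0.2343] F [ 0.2  0.5 -5.1] open 27.3 grip 59.6 q [-0.31 -0.18  1.96  0.    1.36  1.24]
rot [ 3.1000e-03 -1.5000e-03 -1.6927e+00] shift after rot [-249.8  -67.9   -5.7]
```

Request:
jog_arm(
  series=[
    [[0, 0, 0, 0, 0, -0.08, 5], [0, 0, 0, 0, 0, -0.14, 5], [0, 0, 0, 0, 0, -0.14, 5], [0, 0, 0, 0, 0, -0.14, 5], [0, 0, 0, 0, 0, -0.14, 5], [0, 0, 0, 0, 0, -0.14, 5], [0, 0, 0, 0, 0, -0.14, 5], [0, 0, 0, 0, 0, -0.14, 5], [0, 0, 0, 0, 0, -0.14, 5], [0, 0, 0, 0, 0, -0.14, 5]],
  ],
)

```text
time_s: 6.15
eef_pos: [0.4226, -0.0124, 0.2313]
eef_rot: [-0.001, 0.777, 0.629, -0.001]
wrist_force: [-0.4, -0.1, -4.7]
opening: 0.316
grasp_force: 59.4
```

Request:
jog_arm(
  series=[
    [[0, 0, 0, 0, 0, -0.14, 5], [0, 0, 0, 0, 0, -0.14, 5], [0, 0, 0, 0, 0, -0.073, 5], [-20, -6, 0, 0, 0, 0, 5], [-35, -10, 0, 0, 0, 0, 5], [-40, -12, 0, 0, 0, 0, 5], [-40, -12, 0, 0, 0, 0, 5], [-40, -12, 0, 0, 0, 0, 5], [-35, -8, 0, 0, 0, 0, 5], [-20, -4, 0, 0, 0, 0, 5]],
  ],
)

```text
time_s: 7.15
eef_pos: [0.3906, -0.2515, 0.2314]
eef_rot: [-0.001, 0.658, 0.753, -0.0]
wrist_force: [0.3, 0.9, -3.9]
opening: 0.319
grasp_force: 59.9
```

Request:
jog_arm(
  series=[
    [[-12, -2, 0, 0, 0, 0, 5], [-8, -2, 0, 0, 0, 0, 5], [0, 0, 0, 0, 0, 0, 5], [0, 0, 0, 0, 0, 0, 5], [0, 0, 0, 0, 0, 0, 5], [0, 0, 0, 0, 0, 0, 5], [0, 0, 0, 0, 0, 0, 5], [0, 0, 0, 0, 0, 0, 5], [0, 0, 0, 0, 0, 0, 5], [0, 0, 0, 0, 0, 0, 5]],
  ],
)

```text
time_s: 8.15
eef_pos: [0.3905, -0.2697, 0.2323]
eef_rot: [0.0, 0.657, 0.754, -0.0]
wrist_force: [0.1, 0.6, -4.2]
opening: 0.318
grasp_force: 59.9
```

Run:
```python
from h import *
plan([.3912,-.2696,.085],97.9)
a=np.radians(7.9); A=np.array([[np.cos(a),-np.sin(a)],[np.sin(a),np.cos(a)]])
for n in ('top','scene','wrist'):
    c=cam(n); cv2.imwrite(f'pics/{n}2.png',c['frame']); p=cloud(c)
    hsv=cv2.cvtColor(c['frame'],cv2.COLOR_BGR2HSV); o=cv2.inRange(hsv,(8,130,120),(25,255,255))>0
    m=o&(abs(p[...,1]+.27)<.1)&(p[...,2]>.15)
    P=p[m]
    if len(P)<20: print(n,len(P)); continue
    q=(P[:,:2]-[.3912,-.2696])@A; print(n,len(P),np.percentile(np.c_[q,P[:,2]],[2,50,98],0).round(4).tolist())
```

```text
t 8.15 pos [ 0.3905 -0.2697  0.2323] F [ 0.1  0.6 -4.2] open 27.2 grip 59.9 q [-0.86 -0.05  1.85  0.    1.34 -0.99]
rot [0.     0.     0.0001] shift after rot [  0.    0.7 147.3]
top 0
scene 240 [[-0.0077, -0.0212, 0.227], [0.0063, 0.0191, 0.2649], [0.0165, 0.0436, 0.2679]]
wrist 7690 [[-0.0106, -0.0241, 0.2597], [-0.0012, 0.0131, 0.2644], [0.0123, 0.0426, 0.2656]]
```

View pics/scene2.png

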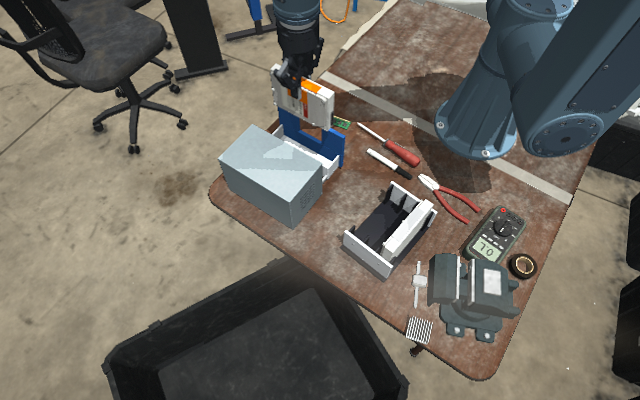

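View pics/wrist2.png

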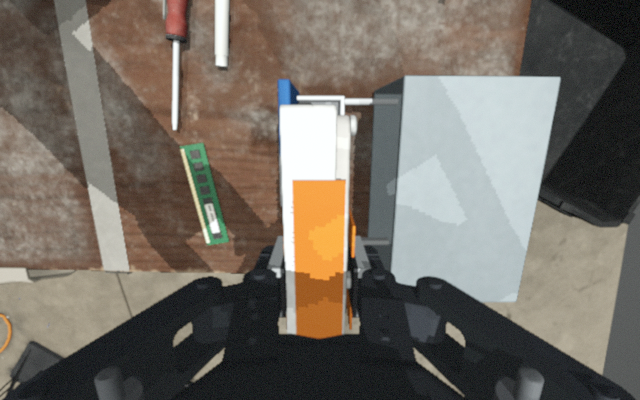

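The scene view shows the drive held above the open drawer at about (303,95). In the wrist view it lies along the bay at (318,220), above the blue front. I'll check its tilt before lowering.

Run:
```python
from h import *
a=np.radians(7.9); A=np.array([[np.cos(a),-np.sin(a)],[np.sin(a),np.cos(a)]])
c=cam('wrist'); p=cloud(c); m=(abs(p[...,2]-.264)<.012)&(np.hypot(p[...,0]-.391,p[...,1]+.27)<.1)
nb,l,s,cc=cv2.connectedComponentsWithStats(m.astype(np.uint8)); m=l==l[220,318]
P=p[m]; hsv=cv2.cvtColor(c['frame'],cv2.COLOR_BGR2HSV)[m]; P=P[hsv[:,2]>100]
q=(P[:,:2]-[.3912,-.2696])@A
print(len(q),np.percentile(q,[1,99],0).round(4).tolist()); print('z fit',np.linalg.lstsq(np.c_[q,np.ones(len(q))],P[:,2],rcond=None)[0].round(4))
for y0 in np.arange(-.03,.08,.01):
    k=abs(q[:,1]-y0)<.004
    if k.sum()>20: print(round(y0,3),np.percentile(q[k,0],[2,98]).round(4))
# bay seen
m=(abs(p[...,2]-.057)<.006)&(p[...,0]<.45)&(p[...,1]<-.15)&(p[...,1]>-.4); Q=(p[m][:,:2]-[.3912,-.2696])@A; print('walls',len(Q),np.percentile(Q,[1,99],0).round(4).tolist())
```

```text
15757 [[-0.0181, -0.0246], [0.0151, 0.0697]]
z fit [-0.0797 -0.0177  0.2637]
-0.03 [-0.0083  0.0129]
-0.02 [-0.0151  0.0126]
-0.01 [-0.0149  0.0108]
0.0 [-0.0146  0.0114]
0.01 [-0.0206  0.0177]
0.02 [-0.0151  0.0128]
0.03 [-0.0149  0.0096]
0.04 [-0.0149  0.0097]
0.05 [-0.015   0.0097]
0.06 [-0.015   0.0114]
0.07 [-0.0151  0.0103]
walls 285 [[-0.0242, 0.0686], [0.0688, 0.0944]]
```

Request:
jog_arm(
  series=[
    [[0, 2, 10, 0, 0, 0, 5], [0, 0, 20, 0, 0, 0, 5], [0, 0, 20, 0, 0, 0, 5], [0, 0, 20, 0, 0, 0, 5], [0, 0, 20, 0, 0, 0, 5], [0, 0, 15, 0, 0, 0, 5], [0, 0, 15, 0, 0, 0, 5], [0, 0, 10, 0, 0, 0, 5], [0, 0, 5, 0, 0, 0, 5], [0, 0, 0, 0, 0, 0, 5]],
  ],
)

```text
time_s: 9.35
eef_pos: [0.3922, -0.2691, 0.0966]
eef_rot: [-0.001, 0.657, 0.754, 0.0]
wrist_force: [0.1, 1.3, -4.7]
opening: 0.315
grasp_force: 59.6
```

Request:
jog_arm(
  series=[
    [[0, 0, 2, 0, 0, 0, 5], [0, 0, 2, 0, 0, 0, 5], [0, 0, 1, 0, 0, 0, 5], [0, 0, 1, 0, 0, 0, 5], [0, 0, 1, 0, 0, 0, 5], [0, 0, 1, 0, 0, 0, 5], [0, 0, 1, 0, 0, 0, 5], [0, 0, 1, 0, 0, 0, 5], [0, 0, 0, 0, 0, 0, 5], [0, 0, 0, 0, 0, 0, 5]],
  ],
)

```text
time_s: 10.35
eef_pos: [0.3925, -0.2695, 0.0873]
eef_rot: [-0.0, 0.657, 0.754, 0.0]
wrist_force: [0.4, 0.2, -3.7]
opening: 0.32
grasp_force: 59.7
```

Force is still only the weight, so not down yet. Creep on.

Request:
jog_arm(
  series=[
    [[0, 0, 0.5, 0, 0, 0, 5], [0, 0, 0.5, 0, 0, 0, 5], [0, 0, 0.5, 0, 0, 0, 5], [0, 0, 0.5, 0, 0, 0, 5], [0, 0, 0, 0, 0, 0, 5], [0, 0, 0, 0, 0, 0, 5], [0, 0, 0, 0, 0, 0, 5], [0, 0, 0, 0, 0, 0, 5], [0, 0, 0, 0, 0, 0, 5], [0, 0, 0, 0, 0, 0, 5]],
  ],
)

```text
time_s: 11.35
eef_pos: [0.3926, -0.2696, 0.0859]
eef_rot: [0.0, 0.657, 0.754, -0.0]
wrist_force: [-2.2, 3.3, 5.4]
opening: 0.316
grasp_force: 61.2
```

Contact with the floor. Release.

Request:
jog_arm(
  series=[
    [[0, 0, 0, 0, 0, 0, 28], [0, 0, 0, 0, 0, 0, 31], [0, 0, 0, 0, 0, 0, 35], [0, 0, 0, 0, 0, 0, 40], [0, 0, 0, 0, 0, 0, 45], [0, 0, 0, 0, 0, 0, 48], [0, 0, 0, 0, 0, 0, 48], [0, 0, 0, 0, 0, 0, 48], [0, 0, 0, 0, 0, 0, 48], [0, 0, 0, 0, 0, 0, 48]],
  ],
)

```text
time_s: 12.35
eef_pos: [0.3925, -0.2695, 0.0853]
eef_rot: [0.0, 0.657, 0.754, -0.0]
wrist_force: [0.2, -0.3, 0.8]
opening: 0.559
grasp_force: 0.0
```

Run:
```python
from h import *
plan([.3912,-.2696,.085],97.9)
c=cam('wrist'); cv2.imwrite('pics/w3.png',c['frame'])
```

```text
t 12.35 pos [ 0.3925 -0.2695  0.0853] F [ 0.2 -0.3  0.8] open 47.7 grip 0.0 q [-0.85  0.15  1.97  0.    1.02 -0.99]
rot [0.     0.     0.0001] shift after rot [ 0.1 -1.3  0.3]
```

View pics/w3.png

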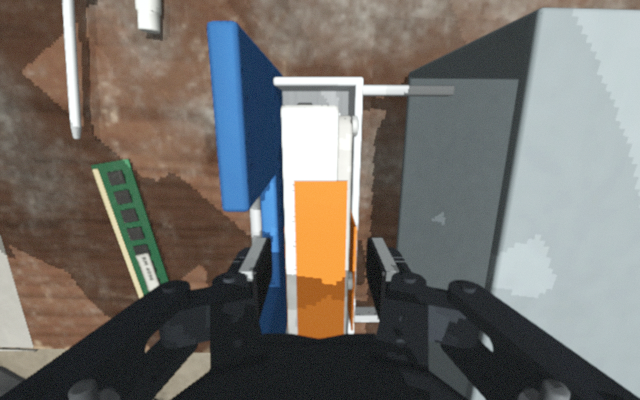

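The wrist view shows the drive standing upright in the bay at about (318,220), with the pads open and clear on both sides. Lift off, then check from above.

Request:
jog_arm(
  series=[
    [[0, 0, -5, 0, 0, 0, 48], [0, 0, -10, 0, 0, 0, 48], [0, 0, -15, 0, 0, 0, 48], [0, 0, -15, 0, 0, 0, 48], [0, 0, -20, 0, 0, 0, 48], [0, 0, -25, 0, 0, 0, 20], [0, 0, -20, 0, 0, 0, 0], [0, 0, 0, 0, 0, 0, 0], [0, 0, 0, 0, 0, 0, 0], [0, 0, 0, 0, 0, 0, 0]],
  ],
)

```text
time_s: 13.4
eef_pos: [0.392, -0.269, 0.1945]
eef_rot: [-0.001, 0.657, 0.754, 0.0]
wrist_force: [-0.1, 1.1, -0.6]
opening: 0.0
grasp_force: 0.0
```

Run:
```python
from h import *
a=np.radians(7.9); A=np.array([[np.cos(a),-np.sin(a)],[np.sin(a),np.cos(a)]]); L=np.array([.514,-.2523])
c=cam('wrist'); p=cloud(c); hsv=cv2.cvtColor(c['frame'],cv2.COLOR_BGR2HSV)
for nm,m in (('orange',cv2.inRange(hsv,(8,130,100),(25,255,255))>0),('blue',cv2.inRange(hsv,(100,130,50),(125,255,255))>0)):
    for lo,hi in ((.11,.135),):
        k=m&(p[...,2]>lo)&(p[...,2]<hi)&(p[...,1]<-.1); q=(p[k][:,:2]-L)@A
        print(nm,k.sum(),np.percentile(np.c_[q,p[k][:,2]],[2,50,98],0).round(4).tolist() if k.sum()>10 else '')
g=L+A@[-.156-.045,-.065]; print(g); plan([*g,.2],97.9)
```

```text
orange 2081 [[-0.1317, -0.0208, 0.113], [-0.1229, 0.0116, 0.1179], [-0.1092, 0.0412, 0.1192]]
blue 1751 [[-0.157, -0.0493, 0.112], [-0.152, 0.0592, 0.127], [-0.148, 0.0921, 0.1285]]
[ 0.32384149 -0.34430947]
t 13.45 pos [ 0.3919 -0.2689  0.1942] F [ 0.4 -0.3 -1.2] open -0.2 grip 0.0 q [-0.85 -0.01  1.89  0.    1.26 -0.99]
rot [-0.0011 -0.0017  0.0001] shift after rot [-65.4 -77.8  -5.8]
```

The drive is in place, with its top at 0.118 and about 2 mm off centre. Next, go round in front of the -y wing.

Request:
jog_arm(
  series=[
    [[-10, -15, 0, 0, 0, 0, 0], [-15, -20, 0, 0, 0, 0, 0], [-20, -20, 0, 0, 0, 0, 0], [-15, -15, 0, 0, 0, 0, 0], [-5, -8, 10, 0, 0, 0, 0], [0, 0, 25, 0, 0, 0, 0], [0, 0, 30, 0, 0, 0, 0], [0, 0, 25, 0, 0, 0, 0], [0, 0, 15, 0, 0, 0, 0], [0, 0, 0, 0, 0, 0, 0]],
  ],
)

```text
time_s: 14.45
eef_pos: [0.3228, -0.3415, 0.0868]
eef_rot: [-0.003, 0.657, 0.754, 0.001]
wrist_force: [-0.4, 0.9, 0.7]
opening: -0.001
grasp_force: 0.0
```

Request:
jog_arm(
  series=[
    [[0, 10, 0, 0, 0, 0, 0], [0, 8, 0, 0, 0, 0, 0], [0, 5, 0, 0, 0, 0, 0], [0, 5, 0, 0, 0, 0, 0], [0, 5, 0, 0, 0, 0, 0], [0, 5, 0, 0, 0, 0, 0], [0, 5, 0, 0, 0, 0, 0], [0, 5, 0, 0, 0, 0, 0], [0, 5, 0, 0, 0, 0, 0], [0, 5, 0, 0, 0, 0, 0]],
  ],
)

```text
time_s: 15.45
eef_pos: [0.3821, -0.3368, 0.0904]
eef_rot: [0.0, 0.657, 0.754, -0.0]
wrist_force: [-2.3, -1.4, 2.2]
opening: 0.003
grasp_force: 1.6
```

```bash
cat > chk.py <<'E'
from h import *
a=np.radians(7.9); A=np.array([[np.cos(a),-np.sin(a)],[np.sin(a),np.cos(a)]]); L=np.array([.514,-.2523])
p0,_,o=tool(); print(o['time_s'],'F',np.round(o['wrist_force'],1),'tcp in locker',((p0[:2]-L)@A).round(4),p0[2].round(4))
for n in ('top','scene'):
    c=cam(n); cv2.imwrite(f"pics/{n}_{o['time_s']:.2f}.png",c['frame']); p=cloud(c); hsv=cv2.cvtColor(c['frame'],cv2.COLOR_BGR2HSV)
    q=(p[...,:2]-L)@A; k=(cv2.inRange(hsv,(100,130,50),(125,255,255))>0)&(abs(p[...,2]-.127)<.006)&(abs(q[...,1])<.1)
    if k.sum()>10: print(n,k.sum(),'front x',np.percentile(q[k][:,0],[2,50,98]).round(4))
E
python3 chk.py
```

```text
15.45 F [-2.3 -1.4  2.2] tcp in locker [-0.1423 -0.0656] 0.0904
top 204 front x [-0.1274 -0.1225 -0.1182]
scene 184 front x [-0.1252 -0.1182 -0.1144]
```

Pushing works: the front has moved to about -0.127, and shut is -0.070.

Request:
jog_arm(
  series=[
    [[0, 5, 0, 0, 0, 0, 0], [0, 6, 0, 0, 0, 0, 0], [0, 6, 0, 0, 0, 0, 0], [0, 6, 0, 0, 0, 0, 0], [0, 6, 0, 0, 0, 0, 0], [0, 6, 0, 0, 0, 0, 0], [0, 5, 0, 0, 0, 0, 0], [0, 4, 0, 0, 0, 0, 0], [0, 3, 0, 0, 0, 0, 0], [0, 3, 0, 0, 0, 0, 0]],
  ],
)

```text
time_s: 16.55
eef_pos: [0.4314, -0.3296, 0.0902]
eef_rot: [-0.0, 0.657, 0.754, 0.0]
wrist_force: [-2.4, -0.2, 0.8]
opening: 0.006
grasp_force: 1.0
```

Request:
jog_arm(
  series=[
    [[0, 1, 0, 0, 0, 0, 0], [0, 1, 0, 0, 0, 0, 0], [0, 1, 0, 0, 0, 0, 0], [0, 1, 0, 0, 0, 0, 0], [0, 1, 0, 0, 0, 0, 0], [0, 0, 0, 0, 0, 0, 0], [0, 0, 0, 0, 0, 0, 0], [0, 0, 0, 0, 0, 0, 0], [0, 0, 0, 0, 0, 0, 0], [0, 0, 0, 0, 0, 0, 0]],
  ],
)

```text
time_s: 17.55
eef_pos: [0.4362, -0.3291, 0.0903]
eef_rot: [0.0, 0.657, 0.754, 0.0]
wrist_force: [-1.6, -0.2, 1.4]
opening: 0.001
grasp_force: 0.5
```

```bash
python3 chk.py
```

```text
17.55 F [-1.6 -0.2  1.4] tcp in locker [-0.0876 -0.0654] 0.0903
top 170 front x [-0.0731 -0.0686 -0.064 ]
scene 118 front x [-0.0718 -0.0672 -0.0629]
```

Not at the stop yet. Press on gently until the force rises.

Request:
jog_arm(
  series=[
    [[0, 0.7, 0, 0, 0, 0, 0], [0, 0.7, 0, 0, 0, 0, 0], [0, 0.6, 0, 0, 0, 0, 0], [0, 0, 0, 0, 0, 0, 0], [0, 0, 0, 0, 0, 0, 0], [0, 0, 0, 0, 0, 0, 0], [0, 0, 0, 0, 0, 0, 0], [0, 0, 0, 0, 0, 0, 0], [0, 0, 0, 0, 0, 0, 0], [0, 0, 0, 0, 0, 0, 0]],
  ],
)

```text
time_s: 18.65
eef_pos: [0.4381, -0.3288, 0.0903]
eef_rot: [0.0, 0.657, 0.754, 0.0]
wrist_force: [-2.4, 0.5, 1.8]
opening: -0.001
grasp_force: 1.2
```

Request:
jog_arm(
  series=[
    [[0, 0.5, 0, 0, 0, 0, 0], [0, 0.5, 0, 0, 0, 0, 0], [0, 0.5, 0, 0, 0, 0, 0], [0, 0, 0, 0, 0, 0, 0], [0, 0, 0, 0, 0, 0, 0], [0, 0, 0, 0, 0, 0, 0], [0, 0, 0, 0, 0, 0, 0], [0, 0, 0, 0, 0, 0, 0], [0, 0, 0, 0, 0, 0, 0], [0, 0, 0, 0, 0, 0, 0]],
  ],
)

```text
time_s: 19.65
eef_pos: [0.4384, -0.3287, 0.0902]
eef_rot: [-0.001, 0.657, 0.754, -0.001]
wrist_force: [-8.1, -0.5, 4.6]
opening: 0.003
grasp_force: 4.1
```

The force has risen to 8 N and the tool has stopped, so the drawer is at its stop. Back off and check.

Request:
jog_arm(
  series=[
    [[0, -5, 0, 0, 0, 0, 0], [0, -10, 0, 0, 0, 0, 0], [0, -15, 0, 0, 0, 0, 0], [0, -20, 0, 0, 0, 0, 0], [0, -20, 0, 0, 0, 0, 0], [0, 0, -20, 0, 0, 0, 0], [0, 0, -30, 0, 0, 0, 0], [0, 0, -30, 0, 0, 0, 0], [0, 0, 0, 0, 0, 0, 0], [0, 0, 0, 0, 0, 0, 0]],
  ],
)

```text
time_s: 20.65
eef_pos: [0.3698, -0.3386, 0.1708]
eef_rot: [0.001, 0.657, 0.754, -0.0]
wrist_force: [0.7, 0.1, -0.4]
opening: 0.003
grasp_force: 0.0
```

```bash
python3 chk.py; cp pics/scene_2*.png pics/final.png; ls pics
```

```text
20.65 F [ 0.7  0.1 -0.4] tcp in locker [-0.1547 -0.0657] 0.1708
top 346 front x [-0.0707 -0.0661 -0.0613]
scene 111 front x [-0.0692 -0.0659 -0.0629]
final.png
scene0.png
scene2.png
scene_15.45.png
scene_17.55.png
scene_20.65.png
top0.png
top2.png
top_15.45.png
top_17.55.png
top_20.65.png
w1.png
w3.png
wrist2.png
```

View pics/final.png

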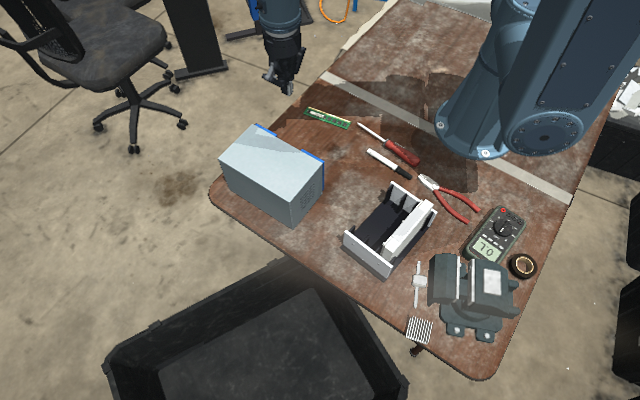

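The picture shows the drawer shut, with its blue front flush along (290,140). The plain drive is upright in the rack at (408,230) and the arm is clear at (285,80).

```bash
python3 -c "
from bench import ctrl
print(ctrl.hand_in())"
```

```text
the job is handed in; nothing more can be done
None
```

The orange drive is standing in the locker drawer and released, the drawer is pushed shut to its stop, and the plain drive is still upright in the rack; I handed the job in at about 21 s, and no verdict came back.

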